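Lay the press moulds down

TASK

Two white plaster press moulds stand on end on the felt-covered drying board. Push each of them over where it stands, without gripping it or picking it up, so that it lies flat on the board with its round hollow facing up, ready for clay; do not let either one fall on its hollow side. Leave the blue tile standing between or beside them as it is, and do not disturb the other things on the table.

Things in the scene. Friction and masses are not known exactly. Their poses are not given: they have to be found in the camera images.
- mould_a: White plaster press mould, loose, about 0.32 kg: 26 mm thick (x), 80 wide (y), 100 tall (z), standing on end. Origin: centre of its bottom end; +x points out of the face with the round hollow, z up while it stands. At the start its hollow looks roughly towards the robot. The other face is a dark grey backing 8 mm thick, seen from above as a dark stripe along the back edge.
- mould_a_center (a point): Centre of that mould's block, 50 mm above its bottom end while it stands; same axes as the mould. Hollow: 52 mm across, 10 mm deep, stained brown, its middle 7 mm below this point, so the top 31 mm of the face is flat. Pushed near the top it topples away from the pusher once leaned about 15 degrees.
- mould_b: White plaster press mould, loose, about 0.32 kg: 26 mm thick (x), 80 wide (y), 100 tall (z), standing on end. Origin: centre of its bottom end; +x points out of the face with the round hollow, z up while it stands. At the start its hollow looks roughly away from the robot. The other face is a dark grey backing 8 mm thick, seen from above as a dark stripe along the back edge.
- mould_b_center (a point): Centre of that mould's block, 50 mm above its bottom end while it stands; same axes as the mould. Hollow: 52 mm across, 10 mm deep, stained brown, its middle 7 mm below this point, so the top 31 mm of the face is flat. Pushed near the top it topples away from the pusher once leaned about 15 degrees.
- tile: Plain blue-glazed tile, loose, standing upright on end on the board in line with the moulds: 18 mm thick (x), 80 mm wide (y), 100 mm tall (z). Origin: centre of its bottom end. It stays standing.
- board: Fixed plywood board covered with grey felt: 300 mm (x) by 440 mm (y), 18 mm high; origin at the centre of its underside. The moulds and the tile stand in a row along its y axis, about 130 mm apart, in any order.
- bowl: Loose steel mixing bowl, 200 mm across, 85 mm high; origin under its centre. Bystander.
- bottle: Loose clear plastic bottle with green cap, 64 mm across, 200 mm tall; origin under its centre. Bystander.
- mallet: Loose rubber mallet lying flat: handle 240 mm long along its x, head 85 mm wide and 56 mm high at the +x end; origin on the table at the middle of the handle. Bystander.
- slip_jar: Loose brown jar with white cap, 72 mm across, 90 mm tall; origin under its centre. Bystander.
- cork_block: Loose cork sanding block, 100 x 60 x 35 mm; origin under its centre. Bystander.
- brush: Loose brush lying flat beyond the board; origin on the table under it. Bystander.

How it is judged (in metres and radians):
At the end, for the whole second after the job is handed in: Both moulds lie flat on the board with the hollow up (within 6 degrees), centre over the board (at least 20 mm inside its edges) and at rest; the blue tile still stands, within 20 mm of its place (angle between each of mould_a, mould_b's own x axis and vertical below 0.1 rad and height (world z) of mould_a_center between 0.024 and 0.037 m and x of mould_a_center in the frame of board between -0.13 and 0.13 m and y of mould_a_center in the frame of board between -0.2 and 0.2 m and linear speed of each of mould_a, mould_b below 0.02 m/s and height (world z) of mould_b_center between 0.024 and 0.037 m and x of mould_b_center in the frame of board between -0.13 and 0.13 m and y of mould_b_center in the frame of board between -0.2 and 0.2 m and angle between tile's own z axis and vertical below 0.1 rad and distance of tile from where it was at the start of the episode below 0.02 m); the robot touches nothing.
It fails at once if a mould is picked up or carried: its centre rises more than 15 mm above its standing height, or gets more than 140 mm from where it began (height (world z) of any of mould_a_center, mould_b_center above 0.083 m or distance of any of mould_a_center, mould_b_center from where it was at the start of the episode above 0.14 m).
It fails at once if a mould is pinched between the fingers, front and back ((contact force between the fingers and mould_a_c9 above 2 N and contact force between the fingers and mould_a_c13 above 2 N) or (contact force between the fingers and mould_b_c9 above 2 N and contact force between the fingers and mould_b_c13 above 2 N)).
It fails at once if a mould falls on its hollow side (angle between any of mould_a, mould_b's own x axis and vertical above 2.7 rad).
It fails at once if the blue tile is tipped or shifted by more than 20 mm (angle between tile's own z axis and vertical above 0.3 rad or distance of tile from where it was at the start of the episode above 0.02 m).
It fails at once if a bystander is disturbed (moved more than 30 mm) (distance of any of bowl, bottle, mallet, slip_jar, cork_block, brush from where it was at the start of the episode above 0.03 m).
It also fails if it takes over 38 s, if anything falls off the work surface, if the arm or the gripper's body presses on something with over 40 N, if the wrist force passes 120 N, or if a joint passes its speed limit or range.

ROBOT

A 6-joint arm with a two-finger parallel gripper is mounted at the origin on the work surface. World frame = base frame: x ahead of the robot, y to its left, z up, the work surface at z = 0. Lengths are in mm, angles in degrees, forces in N, time in s.
With the tool pointing down it reaches from about 350 to 850 mm from the base axis. Payload 8.1 kg.
Tool frame: the origin (TCP) lies on the centre line of the jaws, within the pads' length; the fingertips stand 11 mm ahead of it and the grasp point (between the pads) lies 8 mm behind it; z points along the fingers, y is the direction in which the jaws open and shut (so a half turn about z gives the same grasp; the last joint's range is limited). The gripper opens to 85 mm and grips with 20 to 120 N. Pads are 22 mm wide; open, the fingers measure 114 mm over their backs; the gripper's body (76 mm by 85 mm) begins 54 mm behind the grasp point. The pads swing forward as they close: fully open they stand 13 mm farther back than shut.
Start: joints at [-70.268, 7.471, 85.268, -0, 87.261, -4.893], TCP at [250.033, -545.425, 242.292] pointing down, gripper open.
Joint ranges: [-169.43, 169.43], [-51.17, 129.36], [1.28, 143.12], [-76.62, 256.62], [0, 156.53], [-152.29, 152.29]. Speed limits (degrees/s): [136.94, 136.94, 159.86, 180, 180, 180].

INTERFACE

Orientations are given as [roll, pitch, yaw] about the fixed x, y, z axes, in that order (R = Rz(yaw) Ry(pitch) Rx(roll)).
In Python, from bench import telemetry, viewer, r gives the robot as it stands.
- The arm moves only by the shell command python3 -m inch 'ROWS' [FORCE]. ROWS is JSON, a list of rows, each a list of 3 entries, a list of its own where there are three numbers: the shift along the tool's x, y, z in cm, then the turn, a rotation vector about the tool's x, y, z in rad, then the opening, from 0 (shut) to 1 (fully open). A call has 1 to 20 rows; each row is the pose to reach, as a shift and turn from the pose commanded when the call began, along the tool's axes at that moment; what a row does not reach only later rows make up. A row lasts 1/10 s, in which the tool goes at most 50 mm and 8.59 degrees, less where a joint would pass 70% of its speed; a pose out of reach is approached as far as the arm can. A call with a gripper value outside its range is refused whole. The fingers move at their own pace and stop on an object; FORCE is the grip in N (left out, the last holds). Time passes only in rows, so rows that repeat a pose let the fingers close. It gives the time, the measured TCP pose, the force and the opening at its end, in the units of the state.
- telemetry.sense(): the state, without advancing time (a new reading comes with each control period).
- viewer.snapshot(name): name is "scene" or "top" or "wrist"; returns the picture (480x640x3 uint8, red, green, blue); there is no depth.
- viewer.camera_model(name): a dict with "fx", "fy", "cx", "cy" (pixels), "dist" ([k1, k2, p1, p2, k3] as OpenCV has them; the pictures are not rectified), "cam_to_world" (4x4, takes a point from camera to world coordinates); the wrist camera has in their place "mount" (4x4, takes a point from camera to tool coordinates, whose origin is the TCP and whose axes are the flange's). Camera axes: x right, y down, z forward; pixel columns grow to the right and rows downward; lengths in mm; the calibration is good to about 2 mm. A picture is of the moment at which its call begins: read the wrist's pose just before it. camera_model takes no time and is no camera call.
- r.hand_in(): hands the job in, once; it reports no verdict.
The state is a dict: "time": time; "joint_pos": joint angles; "qd": joint speeds; "joint_efforts": joint torques, N m; "tool_pos": TCP position; "tcp_rot": TCP orientation; "ft_force": force on the tool from outside, world axes, zero at the start; "wrist_torque": the same for the moment, N m; "finger_gap": finger opening in mm.
Only numpy, scipy, OpenCV 4.12 (cv2) and the standard library are available. Lean on these libraries where they do the work, as an engineer would, in place of code of your own. Each camera call takes 0.05 s, during which the arm holds its last target.

## Working session

There is one attempt and no reset: what is moved stays moved. The work goes in short steps, Python scripts to look and compute and a shell command to move; the robot and the scene stay as the last step left them, time stands still between calls to the robot, and variables do not carry over. Pictures are saved under pics/ and viewed, and the job is handed in when it is done.

```bash
ls; mkdir -p pics; python3 - <<'E'
from bench import telemetry, viewer, r
import cv2
s=telemetry.sense(); print(s)
for n in ("scene","top"):
    im=viewer.snapshot(n); cv2.imwrite(f"pics/{n}0.png",im[:,:,::-1]); 
    m=viewer.camera_model(n); print(n,m)
print(viewer.camera_model("wrist"))
E
```

```text
pics
{'time': 0.0, 'joint_pos': array([-7.02685934e+01,  7.51780531e+00,  8.53294756e+01, -7.63201119e-04,
        8.72610816e+01, -4.89337460e+00]), 'qd': array([ 0.06126691, -0.05367903,  0.03210763,  0.0764557 , -0.02971312,
       -0.08887132]), 'joint_efforts': array([-6.99792654e-04, -5.69409692e+01, -5.00549376e+01, -3.43606380e-04,
        1.50667765e-02, -5.98521365e-05]), 'tool_pos': array([ 249.83741714, -544.92574974,  241.21440961]), 'tcp_rot': array([-1.79891967e+02, -8.48402165e-03,  2.46248104e+01]), 'ft_force': array([-1.27539337, -0.13360357, -0.3969445 ]), 'wrist_torque': array([-0.09925906, -0.0166254 , -0.02487793]), 'finger_gap': 85.48102306267788}
scene {'fx': 564.6810998136644, 'fy': 564.6810998136644, 'cx': 315.39073483698235, 'cy': 236.75995268263705, 'dist': array([-0.09488502,  0.        ,  0.        ,  0.        ,  0.        ]), 'cam_to_world': array([[ 7.68286711e-02,  5.70573262e-01, -8.17645099e-01,
         1.66585946e+03],
       [ 9.97030229e-01, -3.96074096e-02,  6.60452545e-02,
        -7.45242320e+01],
       [ 5.29885195e-03, -8.20291050e-01, -5
[... 510 characters left out ...]
[ 1.18988584e-02, -6.41420987e-02, -9.97869835e-01,
         1.43141401e+03],
       [ 0.00000000e+00,  0.00000000e+00,  0.00000000e+00,
         1.00000000e+00]])}
{'fx': 421.9280151715097, 'fy': 421.9280151715097, 'cx': 323.02891703422375, 'cy': 240.50593386778476, 'dist': array([-0.06105492,  0.        ,  0.        ,  0.        ,  0.        ]), 'mount': array([[ 5.22701046e-04, -9.50130231e-01, -3.11852965e-01,
         7.98129043e+01],
       [ 9.99999718e-01,  3.28370447e-04,  6.75658834e-04,
         1.46502813e-01],
       [-5.39560587e-04, -3.11853230e-01,  9.50130134e-01,
        -1.32122127e+02],
       [ 0.00000000e+00,  0.00000000e+00,  0.00000000e+00,
         1.00000000e+00]])}
```

View pics/scene0.png

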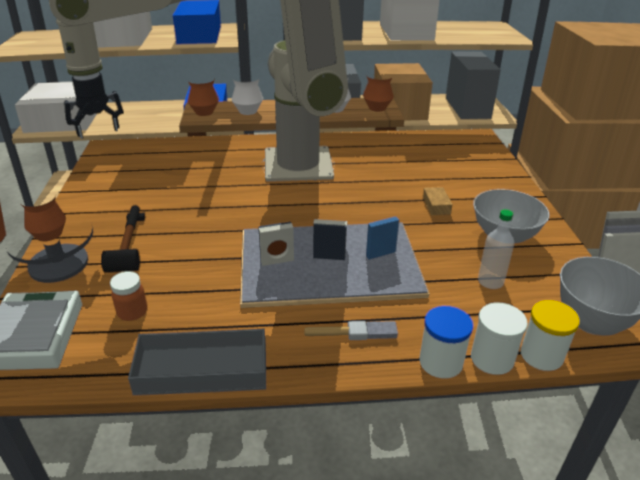

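View pics/top0.png

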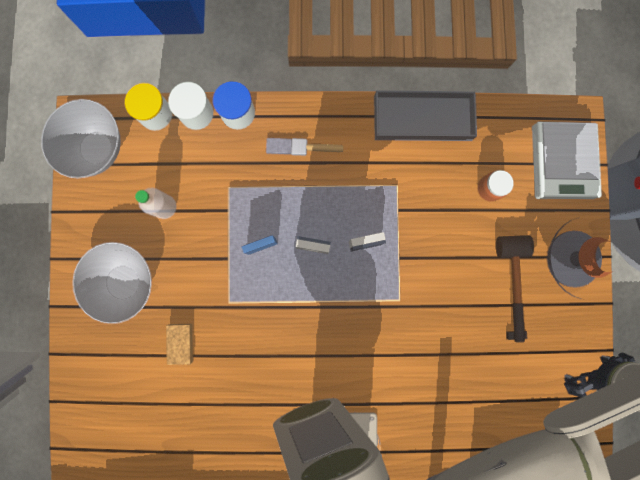

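```bash
python3 - <<'E'
import cv2
im=cv2.imread("pics/top0.png")
cv2.imwrite("pics/topz.png",cv2.resize(im[215:275,230:390],None,fx=5,fy=5,interpolation=cv2.INTER_CUBIC))
im=cv2.imread("pics/scene0.png")
cv2.imwrite("pics/scenez.png",cv2.resize(im[205:310,235:435],None,fx=4,fy=4,interpolation=cv2.INTER_CUBIC))
E
```

```text
(no output)
```

View pics/topz.png

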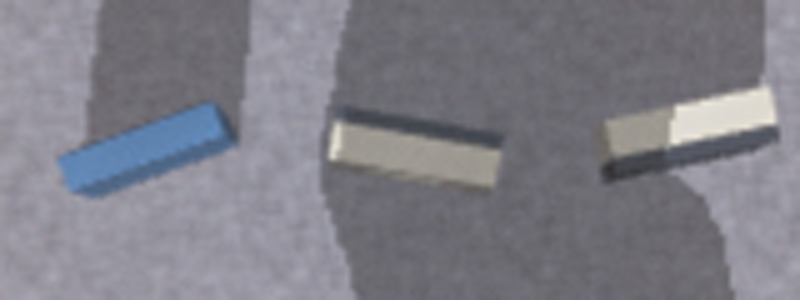

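View pics/scenez.png

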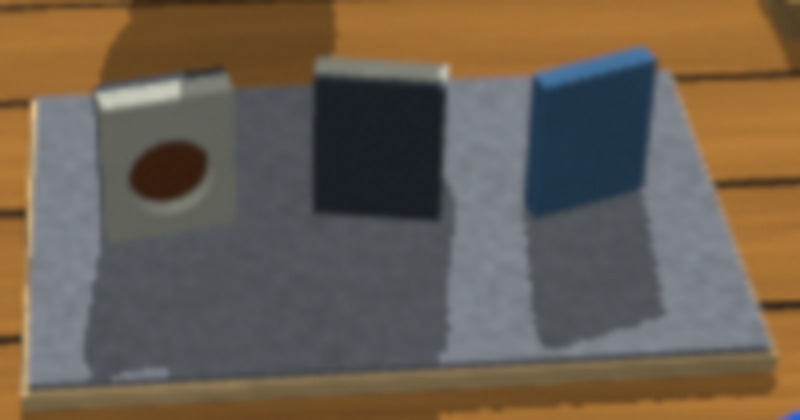

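```bash
cat > h.py <<'E'
import numpy as np, cv2
from bench import telemetry, viewer, r
def ray(m,uv,z):
    K=np.array([[m["fx"],0,m["cx"]],[0,m["fy"],m["cy"]],[0,0,1]])
    n=cv2.undistortPoints(np.array(uv,float).reshape(-1,1,2),K,m["dist"]).reshape(-1,2)
    T=m["cam_to_world"]; d=np.c_[n,np.ones(len(n))]@T[:3,:3].T; o=T[:3,3]
    return o+d*((z-o[2])/d[:,2])[:,None]
E
python3 - <<'E'
from h import *
m=viewer.camera_model("top")
def top(l,z=118):
    p=ray(m,np.array(l)/5+[230-.4,215-.4],z)
    print(np.round(p,1).tolist(),"c",p.mean(0).round(1),"sides",[round(float(np.linalg.norm(p[i]-p[i-1])),1) for i in range(4)])
    e=p[1]-p[0]; print("yaw of long edge from -y:",np.degrees(np.arctan2(e[0],-e[1])))
top([(338,108),(503,135),(495,187),(328,160)])
top([(603,122),(770,87),(778,137),(605,182)])
top([(58,157),(215,102),(237,140),(88,195)])
b=ray(m,[(229,186),(397,186),(399,300),(229,302)],18);print(b.round(0).tolist(),b.mean(0))
for n,uv,z in [("bottle cap",(142,196),200),("brush",(300,147),10),("jar",(500,183),90),("malletend",(513,247),50),("cork",(178,345),35)]: print(n,ray(m,[uv],z).round(0))
E
```

```text
[[553.0, 87.7, 118.0], [539.8, 9.5, 118.0], [515.2, 13.4, 118.0], [528.3, 92.5, 118.0]] c [534.1  50.8 118. ] sides [25.1, 79.3, 25.0, 80.2]
yaw of long edge from -y: -9.53010088793185
[[545.8, -38.0, 118.0], [562.2, -117.8, 118.0], [538.4, -121.3, 118.0], [517.3, -38.8, 118.0]] c [540.9 -79.  118. ] sides [28.5, 81.5, 24.1, 85.2]
yaw of long edge from -y: 11.614470320346857
[[530.2, 220.6, 118.0], [556.0, 146.1, 118.0], [537.9, 135.6, 118.0], [512.1, 206.3, 118.0]] c [534.1 177.2 118. ] sides [23.1, 78.9, 20.9, 75.2]
yaw of long edge from -y: 19.133707750139546
[[690.0, 266.0, 18.0], [689.0, -167.0, 18.0], [396.0, -168.0, 18.0], [393.0, 265.0, 18.0]] [542.06901884  48.98337481  18.        ]
bottle cap [[640. 436. 200.]]
brush [[793.  83.  10.]]
jar [[ 686. -414.   90.]]
malletend [[ 528. -457.   50.]]
cork [[286. 391.  35.]]
```

The top view shows the tile on the left (y≈177), mould_a in the middle and mould_b on the right. mould_a is centred at (534, 51) with its dark stripe on the far side, so it gets pushed along +x. mould_b is centred at (541, −79) with its stripe on the near side, so it gets pushed towards the robot. I'll do mould_b first: go above its far side with the fingers shut.

```bash
python3 -m inch '[[[1,-0.56,0],[0,0,0.01],0],[[3,-1.68,0],[0,0,0.02],0],[[6,-3.37,0],[0,0,0.04],0],[[9,-5.05,0],[0,0,0.06],0],[[12,-6.74,0],[0,0,0.08],0],[[15,-8.42,0],[0,0,0.1],0],[[18,-10.11,0],[0,0,0.12],0],[[21,-11.79,0],[0,0,0.14],0],[[24,-13.48,0],[0,0,0.16],0],[[27,-15.16,0],[0,0,0.18],0],[[30,-16.85,0],[0,0,0.2],0],[[33,-18.53,0],[0,0,0.227],0],[[36,-20.22,0],[0,0,0.227],0],[[39,-21.9,0],[0,0,0.227],0],[[42,-23.59,0],[0,0,0.227],0],[[45,-25.27,0],[0,0,0.227],0],[[48,-26.96,0],[0,0,0.227],0],[[50,-28.08,0],[0,0,0.227],0],[[51.5,-28.95,0],[0,0,0.227],0],[[51.5,-28.95,0],[0,0,0.227],0]]'
python3 - <<'E'
from h import *
s=telemetry.sense(); print(s['time'],s['tool_pos'],s['tcp_rot'],s['ft_force'],s['finger_gap'])
for n in ("wrist","scene","top"):
    cv2.imwrite(f"pics/{n}1.png",viewer.snapshot(n)[:,:,::-1])
E
```

```text
time: 2.1
tool_pos: [598.0, -65.4, 241.9]
tcp_rot: [-180.0, 0.0, 11.7]
ft_force: [-0.1, 0.2, -0.5]
finger_gap: 0.2
2.1 [598.04582991 -65.40227987 241.92323244] [-1.79958031e+02  1.60298083e-02  1.17459968e+01] [-0.12628317  0.21087885 -0.46693914] 0.21079921870305246
```

View pics/wrist1.png

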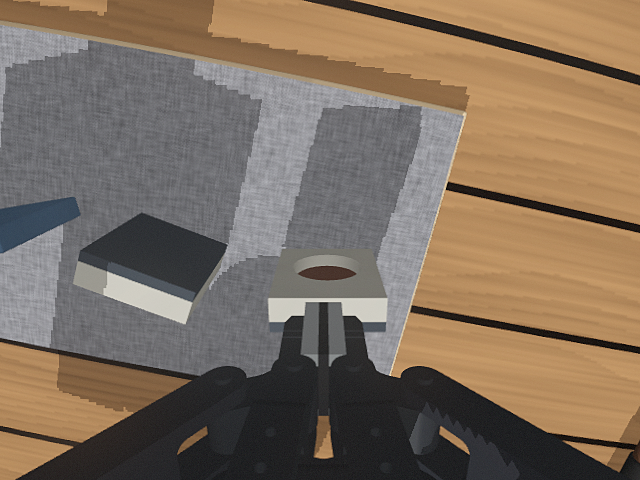

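View pics/scene1.png

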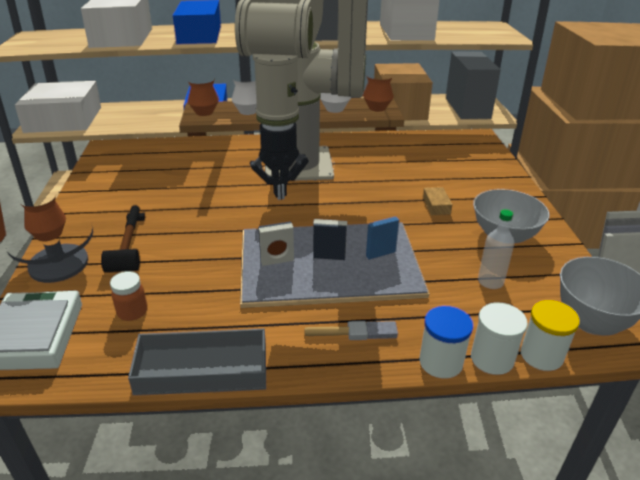

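```bash
cat >> h.py <<'E'
from scipy.spatial.transform import Rotation as Ro
def wristmodel(s):
    m=dict(viewer.camera_model("wrist")); T=np.eye(4); T[:3,:3]=Ro.from_euler('xyz',s['tcp_rot'],degrees=True).as_matrix(); T[:3,3]=s['tool_pos']
    m["cam_to_world"]=T@m["mount"]; return m
E
python3 - <<'E'
from h import *
s=telemetry.sense(); m=wristmodel(s)
print("b front",ray(m,[(268,298),(387,298),(269,323),(386,323)],118).round(1).tolist())
print("a",ray(m,[(79,260),(194,293),(74,283),(186,324)],118).round(1).tolist())
E
```

```text
b front [[545.8, -41.4, 118.0], [561.8, -119.7, 118.0], [527.2, -45.1, 118.0], [543.3, -123.7, 118.0]]
a [[547.0, 86.4, 118.0], [539.2, 7.9, 118.0], [529.4, 89.6, 118.0], [514.5, 11.0, 118.0]]
```

The wrist view shows mould_b's top edge square to the fingers, from (268, 298) to (387, 298). It measures 80 mm at 11.6°, which agrees with the top camera. I'll shift 6 mm sideways and go down behind it to z=110.

```bash
python3 -m inch '[[[0,0.3,1],[0,0,0],0],[[0,0.6,3],[0,0,0],0],[[0,0.6,6],[0,0,0],0],[[0,0.6,9],[0,0,0],0],[[0,0.6,11.5],[0,0,0],0],[[0,0.6,13],[0,0,0],0],[[0,0.6,13.2],[0,0,0],0],[[0,0.6,13.2],[0,0,0],0]]'
python3 - <<'E'
from h import *
s=telemetry.sense(); print(s['tool_pos'],s['tcp_rot'],s['ft_force'])
a=viewer.snapshot("wrist");b=viewer.snapshot("scene")
cv2.imwrite("pics/c2.png",np.hstack([a[:, :, ::-1][::2,::2],cv2.resize(b[120:300,200:440,::-1],(480,360))[:240]]) if 0 else cv2.resize(b[130:300,210:430,::-1],None,fx=3,fy=3))
cv2.imwrite("pics/w2.png",a[:,:,::-1])
E
```

```text
time: 3.05
tool_pos: [598.7, -74.0, 110.5]
tcp_rot: [180.0, 0.0, 11.6]
ft_force: [-0.1, 0.9, 0.3]
finger_gap: -0.1
[598.73524983 -74.02025952 110.52001855] [1.79999802e+02 3.47303772e-03 1.15828857e+01] [-0.13140691  0.94359299  0.28572869]
```

View pics/c2.png

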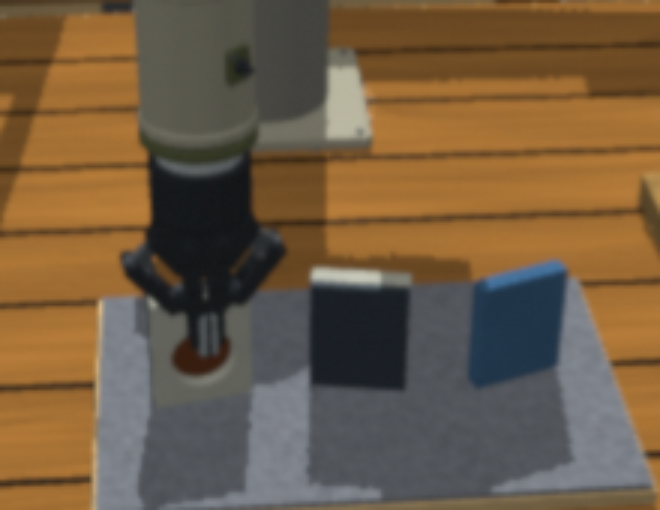

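View pics/w2.png

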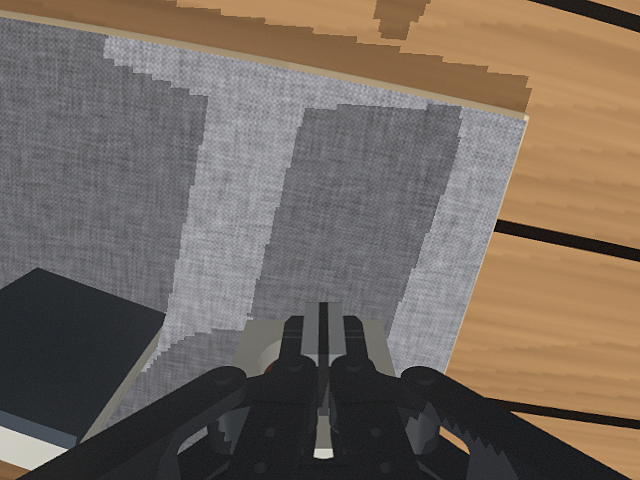

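The fingers stand in front of mould_b's hollow face, clear of it and centred. Push gently towards the robot, along tool −x.

```bash
python3 -m inch '[[[-0.7,0,0],[0,0,0],0],[[-1.4,0,0],[0,0,0],0],[[-2.0,0,0],[0,0,0],0],[[-2.5,0,0],[0,0,0],0],[[-2.8,0,0],[0,0,0],0],[[-3.1,0,0],[0,0,0],0],[[-3.4,0,0],[0,0,0],0],[[-3.7,0,0],[0,0,0],0],[[-4.0,0,0],[0,0,0],0],[[-4.3,0,0],[0,0,0],0],[[-4.3,0,0],[0,0,0],0]]'
python3 - <<'E'
from h import *
s=telemetry.sense(); print(s['tool_pos'],s['ft_force'])
b=viewer.snapshot("scene");a=viewer.snapshot("wrist")
cv2.imwrite("pics/c3.png",cv2.resize(b[130:300,210:430,::-1],None,fx=3,fy=3))
cv2.imwrite("pics/w3.png",a[:,:,::-1])
E
```

```text
time: 4.25
tool_pos: [556.3, -82.3, 110.2]
tcp_rot: [-180.0, 0.0, 11.6]
ft_force: [1.5, 0.2, 0.3]
finger_gap: 0.1
[556.2539633  -82.25790622 110.18057417] [1.45081538 0.24731828 0.2788922 ]
```

View pics/c3.png

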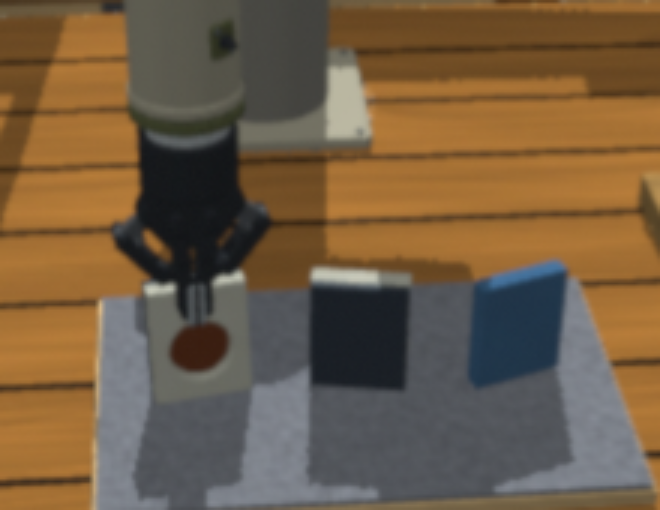

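View pics/w3.png

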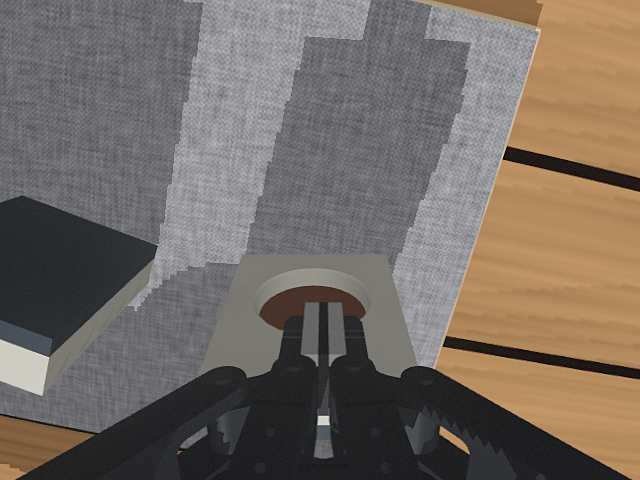

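mould_b leans a few degrees and its bottom edge has stayed put (still at about (153, 402) in the crop). Contact force is about 1.5 N. Keep going.

```bash
python3 -m inch '[[[-0.3,0,0],[0,0,0],0],[[-0.6,0,0],[0,0,0],0],[[-0.9,0,0],[0,0,0],0],[[-1.2,0,0],[0,0,0],0],[[-1.5,0,0],[0,0,0],0],[[-1.8,0,0],[0,0,0],0],[[-2.1,0,0],[0,0,0],0],[[-2.4,0,0],[0,0,0],0],[[-2.4,0,0],[0,0,0],0],[[-2.4,0,0],[0,0,0],0],[[-2.4,0,0],[0,0,0],0]]'
python3 - <<'E'
from h import *
s=telemetry.sense(); print(s['tool_pos'],s['ft_force'])
b=viewer.snapshot("scene")
cv2.imwrite("pics/c4.png",cv2.resize(b[130:300,210:430,::-1],None,fx=3,fy=3))
E
```

```text
time: 5.45
tool_pos: [533.2, -87.0, 110.4]
tcp_rot: [180.0, -0.0, 11.6]
ft_force: [1.0, 0.6, 0.0]
finger_gap: -0.0
[533.24858532 -87.03692033 110.35221875] [1.01082711 0.60218577 0.00352165]
```

View pics/c4.png

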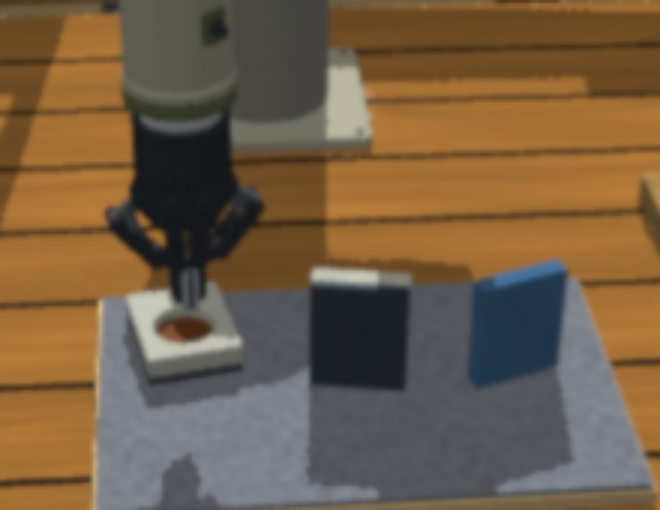

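mould_b lies flat with its hollow up. Raise the tool and go to the robot side of mould_a, turned to its −10° yaw.

```bash
python3 -m inch '[[[0,0,-1],[0,0,0],0],[[0,0,-3],[0,0,0],0],[[0,0,-6],[0,0,0],0],[[0,0,-9],[0,0,0],0],[[0,0,-12],[0,0,0],0],[[-0.1,-0.6,-13],[0,0,0.04],0],[[-0.4,-2.5,-13],[0,0,0.1],0],[[-0.8,-5,-13],[0,0,0.16],0],[[-1.2,-7.5,-13],[0,0,0.22],0],[[-1.6,-10,-13],[0,0,0.28],0],[[-2,-12.5,-13],[0,0,0.34],0],[[-2.3,-14.5,-13],[0,0,0.377],0],[[-2.5,-15.5,-13],[0,0,0.377],0],[[-2.5,-15.5,-13],[0,0,0.377],0]]'
python3 - <<'E'
from h import *
s=telemetry.sense(); print(s['tool_pos'],s['tcp_rot'],s['ft_force'])
a=viewer.snapshot("wrist")
cv2.imwrite("pics/w5.png",a[:,:,::-1])
E
```

```text
time: 6.9
tool_pos: [477.3, 60.6, 240.9]
tcp_rot: [-180.0, -0.0, -9.8]
ft_force: [-1.1, -0.4, 0.7]
finger_gap: 0.1
[477.31174834  60.57784875 240.94308389] [-1.79987863e+02 -4.37844679e-02 -9.81487776e+00] [-1.12733506 -0.40056493  0.67872319]
```

View pics/w5.png

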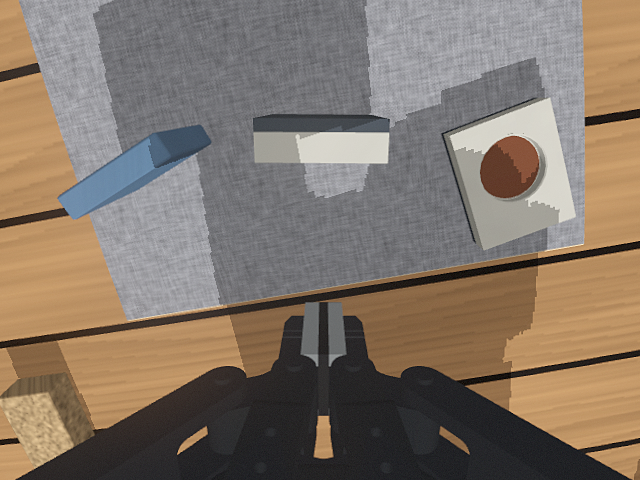

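mould_a's near top edge runs level at row 163, columns 254–388, so it is square to the fingers and centred on them. mould_b lies to the right with its hollow up. Go down and push.

```bash
python3 - <<'E'
from h import *
s=telemetry.sense(); m=wristmodel(s)
print(ray(m,[(254,163),(388,163)],118).round(1).tolist())
print(ray(m,[(444,133),(550,97),(575,215),(484,249)],44).round(1).tolist())
E
python3 -m inch '[[[0,0,1],[0,0,0],0],[[0,0,3],[0,0,0],0],[[0,0,6],[0,0,0],0],[[0,0,9],[0,0,0],0],[[0,0,11.5],[0,0,0],0],[[0,0,12.8],[0,0,0],0],[[0,0,13.1],[0,0,0],0],[[0,0,13.1],[0,0,0],0]]'
```

```text
[[529.5, 92.6, 118.0], [515.7, 13.1, 118.0]]
[[519.6, -41.7, 44.0], [533.4, -124.6, 44.0], [436.5, -144.1, 44.0], [419.9, -66.9, 44.0]]
time: 7.75
tool_pos: [477.6, 59.4, 109.4]
tcp_rot: [180.0, 0.0, -10.0]
ft_force: [0.2, 0.1, 0.5]
finger_gap: -0.4
```

```bash
python3 -m inch '[[[0.7,0,0],[0,0,0],0],[[1.4,0,0],[0,0,0],0],[[2.0,0,0],[0,0,0],0],[[2.5,0,0],[0,0,0],0],[[2.8,0,0],[0,0,0],0],[[3.1,0,0],[0,0,0],0],[[3.4,0,0],[0,0,0],0],[[3.7,0,0],[0,0,0],0],[[4.0,0,0],[0,0,0],0],[[4.3,0,0],[0,0,0],0],[[4.3,0,0],[0,0,0],0]]'
python3 - <<'E'
from h import *
b=viewer.snapshot("scene")
cv2.imwrite("pics/c6.png",cv2.resize(b[130:300,210:430,::-1],None,fx=3,fy=3))
E
```

```text
time: 8.85
tool_pos: [520.1, 52.2, 109.3]
tcp_rot: [-180.0, -0.0, -10.0]
ft_force: [-0.2, -0.0, 0.0]
finger_gap: -0.2
```

View pics/c6.png

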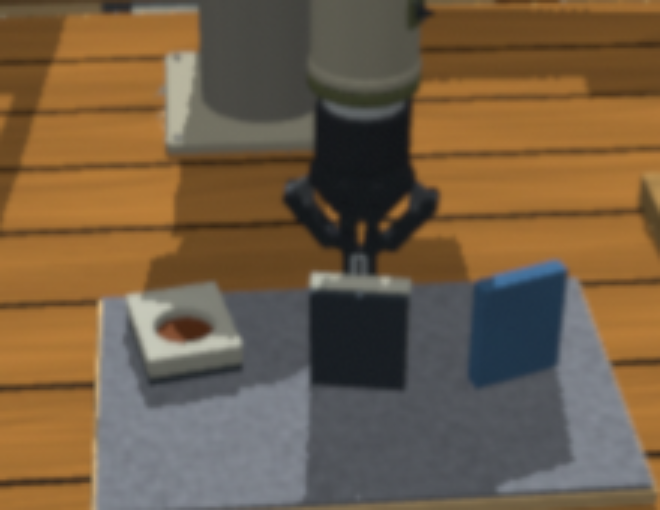

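mould_a has just started to lean, with its top edge moved from about row 268 to 274 in the crop. Continue the push.

```bash
python3 -m inch '[[[0.3,0,0],[0,0,0],0],[[0.6,0,0],[0,0,0],0],[[0.9,0,0],[0,0,0],0],[[1.2,0,0],[0,0,0],0],[[1.5,0,0],[0,0,0],0],[[1.8,0,0],[0,0,0],0],[[2.1,0,0],[0,0,0],0],[[2.4,0,0],[0,0,0],0],[[2.7,0,0],[0,0,0],0],[[2.7,0,0],[0,0,0],0],[[2.7,0,0],[0,0,0],0],[[2.7,0,0],[0,0,0],0]]'
python3 - <<'E'
from h import *
b=viewer.snapshot("scene")
cv2.imwrite("pics/c7.png",cv2.resize(b[130:300,210:430,::-1],None,fx=3,fy=3))
E
```

```text
time: 10.1
tool_pos: [546.3, 47.7, 109.2]
tcp_rot: [180.0, 0.0, -10.0]
ft_force: [0.5, 0.2, -0.3]
finger_gap: 0.0
```

View pics/c7.png

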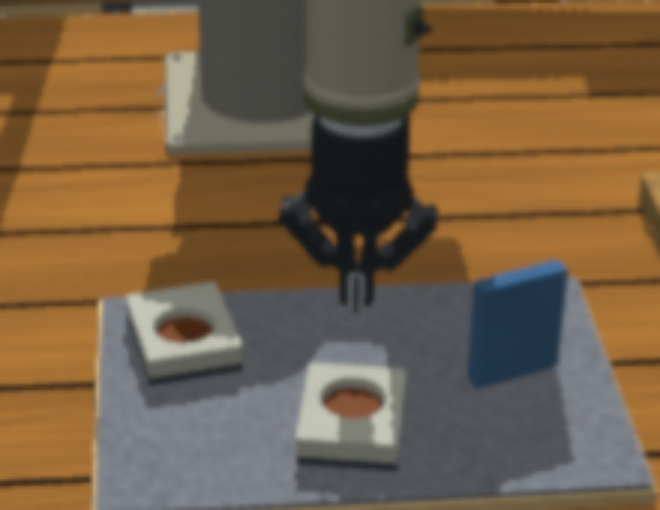

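Both moulds lie flat with their hollows up, and the tile is still standing. Raise the tool and pull back, then check.

```bash
python3 -m inch '[[[0,0,-1],[0,0,0],0],[[0,0,-3],[0,0,0],0],[[0,0,-6],[0,0,0],0],[[0,0,-9],[0,0,0],0],[[0,0,-12],[0,0,0],0],[[-1,0,-14],[0,0,0],0],[[-4,0,-15],[0,0,0],0],[[-7,0,-15],[0,0,0],0],[[-8.5,0,-15],[0,0,0],0],[[-9,0,-15],[0,0,0],0],[[-9,0,-15],[0,0,0],0]]'
python3 - <<'E'
from h import *
s=telemetry.sense(); m=wristmodel(s)
a=viewer.snapshot("wrist"); t=viewer.snapshot("top")
cv2.imwrite("pics/w8.png",a[:,:,::-1]); cv2.imwrite("pics/t8.png",t[:,:,::-1])
cv2.imwrite("pics/t8z.png",cv2.resize(t[175:310,220:410,::-1],None,fx=4,fy=4,interpolation=cv2.INTER_CUBIC))
o=cv2.imread("pics/top0.png")
d=[np.abs(t[y0:y1,x0:x1,::-1].astype(int)-o[y0:y1,x0:x1]).mean().round(1) for x0,y0,x1,y1 in [(240,230,280,256),(265,132,345,158),(130,185,180,222),(480,168,520,205),(495,230,540,345),(160,320,195,368),(70,240,155,325),(40,95,120,180)]];print(d)
E
```

```text
time: 11.25
tool_pos: [457.8, 63.3, 260.1]
tcp_rot: [-180.0, -0.1, -10.0]
ft_force: [0.5, 0.5, 0.4]
finger_gap: -0.3
[np.float64(14.2), np.float64(17.5), np.float64(4.6), np.float64(3.9), np.float64(4.3), np.float64(4.7), np.float64(4.9), np.float64(4.8)]
```

View pics/t8z.png

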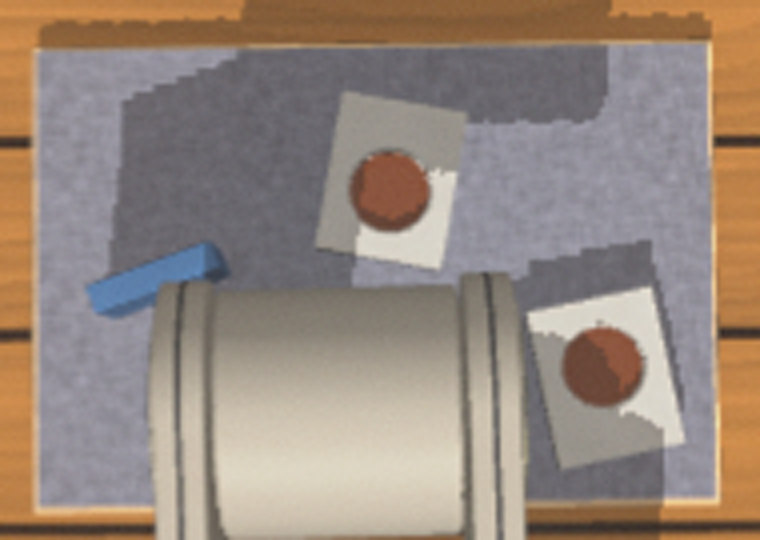

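View pics/t8.png

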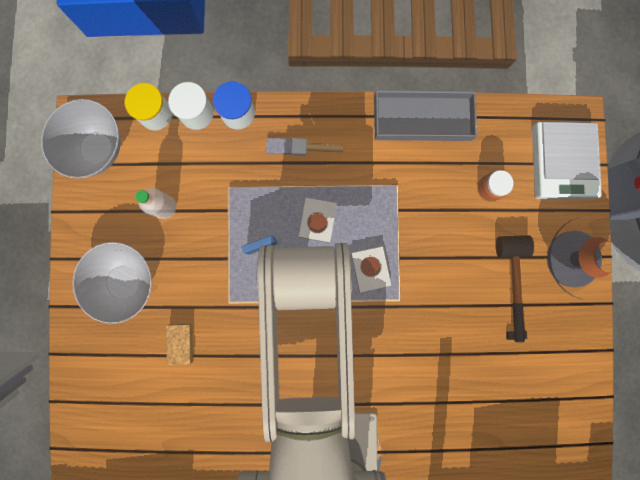

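Everything is in place. The tile's left corner is at (242, 247), as before. The brush is at (300, 147), as before; that region only differs because of the arm's shadow. Measure the moulds once, then hand in.

```bash
python3 - <<'E'
from h import *
m=viewer.camera_model("top")
for l in ([(345,92),(467,113),(440,270),(315,247)],[(527,312),(652,286),(685,442),(560,470)]):
    p=ray(m,np.array(l)/4+[220-.4,175-.4],44)
    print("board rel",(p.mean(0)-[542,49,0]).round(1),[round(float(np.linalg.norm(p[i]-p[i-1])),1) for i in range(4)])
s=telemetry.sense();print(s['time'],s['ft_force'],np.abs(s['qd']).max())
r.hand_in()
E
```

```text
board rel [ 57.6 -10.2  44. ] [99.6, 77.9, 100.5, 79.6]
board rel [ -66.7 -143.8   44. ] [100.8, 80.3, 99.8, 80.3]
11.35 [-0.16961587 -0.27660548 -0.06692739] 0.8262297756312017
the job is handed in; nothing more can be done
```

I pushed both moulds over with the shut fingers, and both now lie flat on the board with the hollow up. I pushed mould_b towards the robot and mould_a away from it, each near its top edge, and handed the job in at about 11.4 s.

- **Moulds:** Measured at 44 mm height (lying flat), both top faces come out at about 100 × 80 mm, as they should. Their centres in the board frame are about (58, −10) mm for mould_a and (−67, −144) mm for mould_b, well inside the edges.
- **Tile and bystanders:** The blue tile still stands in its place. All the bystanders look unmoved in the top view. The image comparison did flag the tile and brush regions. I put that down to changed shadows, because both still sit where they were at the start.
- **Robot:** The tool was raised clear of everything, with no measurable force at the wrist.

No check failed.

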